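Clamp a grooved block in an inclined bench vise

ROBOT

A 7-joint arm with a two-finger parallel gripper is mounted at the origin on the work surface. World frame = base frame: x ahead of the robot, y to its left, z up, the work surface at z = 0. Lengths are in mm, angles in rad, forces in N, time in s.
With the tool pointing down it reaches from about 400 to 925 mm from the base axis. Payload 4.1 kg.
Tool frame: the origin (TCP) lies between the finger pads; the fingertips stand 11 mm ahead of it and the grasp point (between the pads) lies 8 mm behind it; z points along the fingers, y is the direction in which the jaws open and shut (so a half turn about z gives the same grasp; the last joint's range is limited). The gripper opens to 85 mm and grips with 20 to 120 N. Pads are 22 mm wide; open, the fingers measure 114 mm over their backs; the gripper's body (76 mm by 85 mm) begins 54 mm behind the grasp point. The pads swing forward as they close: fully open they stand 13 mm farther back than shut.
Start: joints at [1.192, 0.398, 0.045, 1.537, -0.019, 1.207, -0.051], TCP at [179.542, -624.745, 242.347] pointing down, gripper open.
Joint ranges: [-2.82, 2.82], [-0.49, 2.23], [-1.37, 1.46], [0, 2.46], [-1.36, 4.5], [0.23, 2], [-2.94, 2.94]. Speed limits (rad/s): [2.57, 2.57, 3.14, 3.14, 3.14, 3.14, 3.14].

INTERFACE

Orientations are given as a unit quaternion [x, y, z, w].
In Python, from rig import ctrl gives the robot as it stands.
- The arm moves only by the tool arm_command, never from a script. Its argument "series" is a list of rows, each a list of 7 numbers: the turn, a rotation vector about the tool's x, y, z in degrees, then the shift along the tool's x, y, z in m, then the closure in counts, from 0 (fully open) to 255 (shut). In form: [[wx, wy, wz, x, y, z, gripper], ...]. A call has 1 to 20 rows; each row shifts and turns the pose as measured when the row begins, along the tool's axes as they then stand; what a row does not reach is not made up. A row lasts 1/8 s, in which the tool goes at most 62.5 mm and 10.7 degrees, less where a joint would pass 70% of its speed; a pose out of reach is approached as far as the arm can. A call is refused whole if a number of a shift passes 0.0625 or a number of a turn 10.7, either way. A call with a gripper value outside its range is refused whole. The fingers move at their own pace and stop on an object; "grip_force" is the grip in N (left out, the last holds). Time passes only in rows, so rows that do not move let the fingers close. It gives the time, the measured TCP pose, the force and the opening at its end, in the units of the state.
- ctrl.observe(): the state, without advancing time (a new reading comes with each control period).
- ctrl.read_camera(name): name is "side" or "top"; returns a dict with "color" (400x640x3 uint8, red, green, blue), "depth" (400x640 float32, mm along the optical axis (not along the pixel's ray), 0 where there is no reading), "vfov" (degrees; the focal length in pixels is half the picture's height over the tangent of half this angle, whatever the lens; pixels are square), "cx", "cy" (the principal point, pixels), "view" (4x4, takes a point from world to camera coordinates). Camera axes: x right, y up, looking along -z (the intrinsics and any distortion apply to the point x, -y, -z); pixel columns grow to the right and rows downward; lengths in mm; the calibration is good to about 2 mm. A picture is of the moment at which its call begins.
- ctrl.hand_in(): hands the job in, once; it reports no verdict.
The state is a dict: "clock": time; "qpos": joint angles; "dq": joint speeds; "tau": joint torques, N m; "position": TCP position; "ee_rot": TCP orientation; "wrist_force": force on the tool from outside, world axes, zero at the start; "moment": the same for the moment, N m; "finger_gap": finger opening in mm.
Only numpy, scipy, OpenCV 4.12 (cv2) and the standard library are available. Lean on these libraries where they do the work, as an engineer would, in place of code of your own. Each camera call takes 0.05 s, during which the arm holds its last target.

TASK

Stand the grooved maple block in the inclined vise, groove outward, seated flat on the two parallels with its length along the jaws and about midway across them, and while the sliding jaw is still open press it firmly against the fixed jaw. Then push the sliding jaw up to it by its lug until the block is clamped firmly, without crushing the wood, and let go. Leave everything else on the bench where it is.

Things in the scene. Friction and masses are not known exactly. Their poses are not given: they have to be found in the camera images.
- block: The work: maple block, 40 mm (its x) by 56 mm (y, length) by 52 mm tall (z up), 0.07 to 0.14 kg; one groove 10 mm wide, 8 mm deep along the middle of its top, parallel to y. Origin: centre of underside. Stands on the bench, groove up, among two other offcuts without a groove, in any of three places. Its plain ends, 56 mm apart across y, are good to grip. Half a turn about z makes no difference.
- block_top (a point): The centre of the block's top, in the mouth of the groove, 52 mm above its underside.
- vise_bed: Flat steel bed of a vise, inclined 30 deg, rising away from the robot. Origin: on the bed, midway across, at the foot of the fixed jaw's face. x: up the slope, from fixed to sliding jaw; y: level, along the jaws; z: square to the bed, leaning 30 deg from vertical towards the robot. Bed 80 mm wide, from x = -35 to 140 mm. Bolted down; place and yaw vary; its base is 190 by 110 mm.
- seat (a point): Where the centre of the seated block's underside belongs: (20, 0, 12) mm in the bed's frame, same axes. It is level with the tops of two fixed parallels, bars 7 mm wide, 12 mm high, 44 mm long (along y), centred at x = 6.5 and 31.5 mm from the fixed jaw's face; the block stands on both, its length along y, its 40 mm along x.
- fixed_jaw: The fixed jaw at the lower, robot-side end of the bed, 44 mm wide (y), 26 mm thick, 34 mm high above the bed. Same origin and axes as the bed: its face is the plane x = 0, facing +x, up the slope. The block's ends stick out 6 mm past the jaws either side.
- jaw_slide (a joint): Gap between the jaw faces, m: 0 shut, 0.095 fully open; starts between 0.064 and 0.085; about 0.040 on the block. The sliding jaw (44 mm wide, 32 mm thick, 34 mm high above the bed, 0.4 kg) moves along the bed's x, has no screw, stays where it is left, and takes about 4 N to push down the slope (closing), 8 N up.
- jaw_lug (a point): Centre of the top of the steel lug on the sliding jaw, to grip or push it by: 16 mm thick (bed x), 24 mm wide (bed y), 40 mm high, standing on the jaw's top, square to the bed, its axis 18 mm behind the jaw's face, its top 74 mm above the bed. Moves with the jaw.
- offcut_low: Bystander: plain flat maple offcut 45 x 70 x 24 mm. Origin: centre of underside.
- offcut_wedge: Bystander: stepped maple offcut 50 x 50 mm, 40 mm high on one half and 18 mm on the other. Origin: centre of underside.
- glue: Bystander: white glue bottle, diameter 56 mm, 150 mm tall. Origin: centre of underside.
- screw_jar: Bystander: glass jar, diameter 64 mm, 75 mm tall. Origin: centre of underside.
- mallet: Bystander: hammer lying on the bench, 270 mm long along its x.
- bar_clamp: Bystander: bar clamp lying on the bench, steel bar 300 mm along its x, jaws reaching 80 mm to its -y, 28 mm high.
- square: Bystander: try square lying on the bench; stock 110 mm along its y, blade 170 mm along its x, 16 mm high.
Things that resemble listed ones, but are neither listed nor needed, are in the scene too. Leave any orange or purple look-alike of the part that bears vise_bed alone.

How it is judged:
By the outcome, as a careful person would: the job done as asked, in the order asked, and still so for the second after the job is handed in, with the robot touching nothing.
It also fails if it takes over 58 s, if anything falls off the work surface, if the arm or the gripper's body presses on something with over 40 N, if the wrist force passes 120 N, or if a joint passes its speed limit or range.

## Working session

There is one attempt and no reset: what is moved stays moved. The work goes in short steps, Python scripts to look and compute and a tool call to move; the robot and the scene stay as the last step left them, time stands still between calls to the robot, and variables do not carry over. Pictures are saved under pics/ and viewed, and the job is handed in when it is done.

Besides the shell and the picture viewer there is one more tool, called after "Emit:" as name(argument=value, ...), one argument or row to a line, values as JSON. arm_command: Moves the arm, as the interface text tells. Its arguments: {"type":"object","properties":{"series":{"type":"array"},"grip_force":{"type":"number"}},"required":["series"]}

```bash
ls; mkdir -p pics; python3 - <<'E'
from rig import ctrl
import cv2,numpy as np
print(ctrl.observe())
for n in("side","top"):
    d=ctrl.read_camera(n); np.savez(f"pics/{n}0.npz",**d)
    cv2.imwrite(f"pics/{n}0.png",d["color"][:,:,::-1]); print(n,{k:v for k,v in d.items() if k not in("color","depth")},d["depth"].min(),d["depth"].max())
E
```

```text
pics
{'clock': 0.0, 'qpos': array([ 1.19197204,  0.39920334,  0.0450306 ,  1.53788408, -0.01869416,
        1.20690917, -0.05070287]), 'dq': array([ 7.04291673e-04,  1.01354505e-04,  8.35794360e-04,  9.95925023e-05,
       -3.10166608e-03, -4.02212197e-04, -1.37318745e-03]), 'tau': array([-1.07428910e-03, -4.75118744e+01,  1.36406947e+00, -2.54218841e+01,
        1.14503276e-02,  9.50713700e-03, -4.85742646e-05]), 'position': array([ 179.37245924, -624.11657081,  241.25424296]), 'ee_rot': array([ 9.90219799e-01,  1.39512608e-01, -2.07935763e-04, -9.69252848e-04]), 'wrist_force': array([-0.13829851, -0.71987029, -0.15958386]), 'moment': array([ 0.01516569, -0.01456738,  0.02248177]), 'finger_gap': 85.57582041912124}
side {'vfov': 55.47583919082436, 'cx': 322.53785743236955, 'cy': 198.9335683096339, 'view': array([[-8.56249481e-01, -5.16237436e-01,  1.83230843e-02,
         4.85716116e+02],
       [ 4.04982889e-01, -6.48854329e-01,  6.44187022e-01,
        -2.39975321e+02],
       [-3.20664444e-01,  5.59005339e-01,  7.64648511e-01,
        -1.05375227e+03],
       [ 0.00000000e+00,  0.00000000e+00,  0.00000000e+00,
         1.00000000e+00]])} 0.0 3027.8958
top {'vfov': 43.98971843999894, 'cx': 320.8508893439402, 'cy': 203.45309907413727, 'view': array([[ 1.92851535e-02, -9.99672258e-01, -1.68362444e-02,
         5.12317840e+01],
       [ 9.86916592e-01,  1.63376294e-02,  1.60401755e-01,
        -5.38542614e+02],
       [-1.60074121e-01, -1.97093414e-02,  9.86908211e-01,
        -1.32887303e+03],
       [ 0.00000000e+00,  0.00000000e+00,  0.00000000e+00,
         1.00000000e+00]])} 0.0 2359.3667
```

View pics/side0.png

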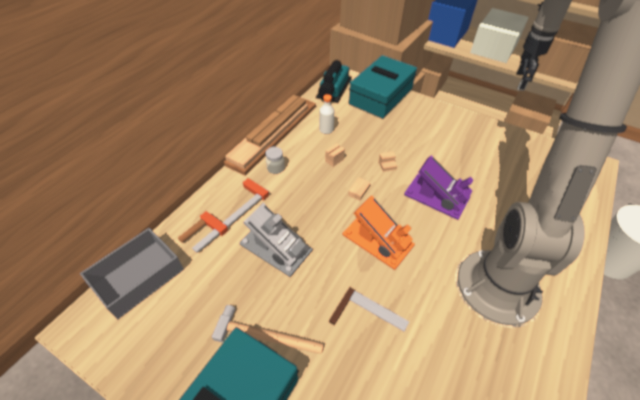

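View pics/top0.png

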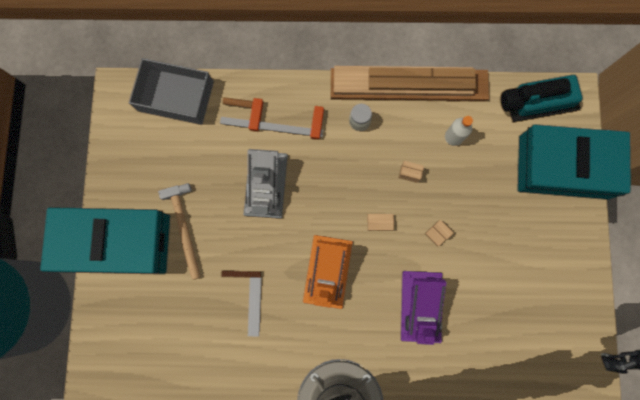

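```bash
cat > h.py <<'E'
import numpy as np,cv2
def load(f): 
    z=np.load(f); return {k:z[k] for k in z.files}
def cloud(d):
    H,W=d["depth"].shape; f=H/2/np.tan(np.radians(float(d["vfov"]))/2)
    v,u=np.mgrid[:H,:W]; Z=d["depth"].astype(float)
    X=(u-float(d["cx"]))/f*Z; Y=(v-float(d["cy"]))/f*Z
    P=np.stack([X,-Y,-Z],-1); V=d["view"]; R=V[:3,:3];t=V[:3,3]
    return (P-t)@R
def proj(d,p):
    H=400; f=H/2/np.tan(np.radians(float(d["vfov"]))/2)
    c=np.asarray(p)@d["view"][:3,:3].T+d["view"][:3,3]
    return np.stack([c[...,0]/-c[...,2]*f+float(d["cx"]),-c[...,1]/-c[...,2]*f+float(d["cy"])],-1)
def snap(name,tag):
    from rig import ctrl
    d=ctrl.read_camera(name); np.savez(f"pics/{name}{tag}.npz",**d); return d
def crop(d,u0,u1,v0,v1,s,out):
    im=d["color"][v0:v1,u0:u1,::-1]; cv2.imwrite(out,cv2.resize(im,None,fx=s,fy=s,interpolation=cv2.INTER_CUBIC))
E
python3 - <<'E'
from h import *
t=load("pics/top0.npz");s=load("pics/side0.npz")
crop(t,360,470,145,255,5,"pics/tb.png");crop(s,315,415,130,210,7,"pics/sb.png")
crop(t,225,305,140,225,7,"pics/tv.png");crop(s,230,330,195,280,7,"pics/sv.png")
ct=cloud(t);cs=cloud(s)
for n,c,d in(("t",ct,t),("s",cs,s)):
    m=d["depth"]>0; print(n,m.mean())
print(ct[200,200],ct[100,560-0],ct[300,500], cs[300,150],cs[130,250])
np.set_printoptions(precision=0,suppress=True)
E
```

```text
t 0.9960625
s 0.9960390625
[549.24050386 410.15529192  -1.64963627] [ 835.69656069 -600.07359159   72.85928418] [ 283.04100936 -438.69275806   -3.44953447] [ 7.81381368e+02  5.30501444e+02 -1.06272012e-01] [1540.96394979 -732.60903152 -644.72026159]
```

View pics/tb.png

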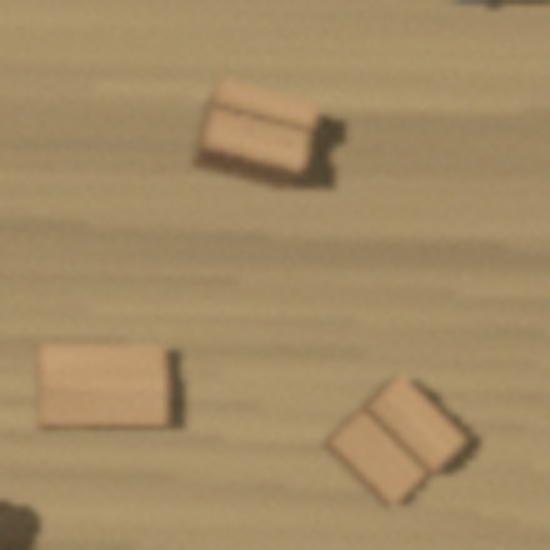

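View pics/sb.png

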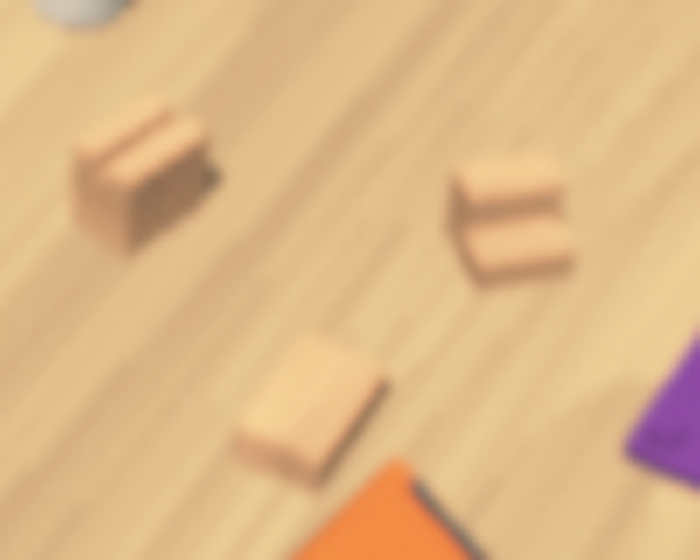

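View pics/tv.png

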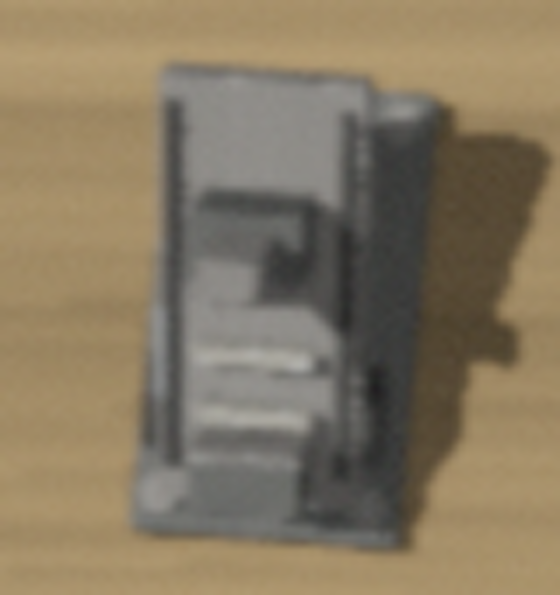

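View pics/sv.png

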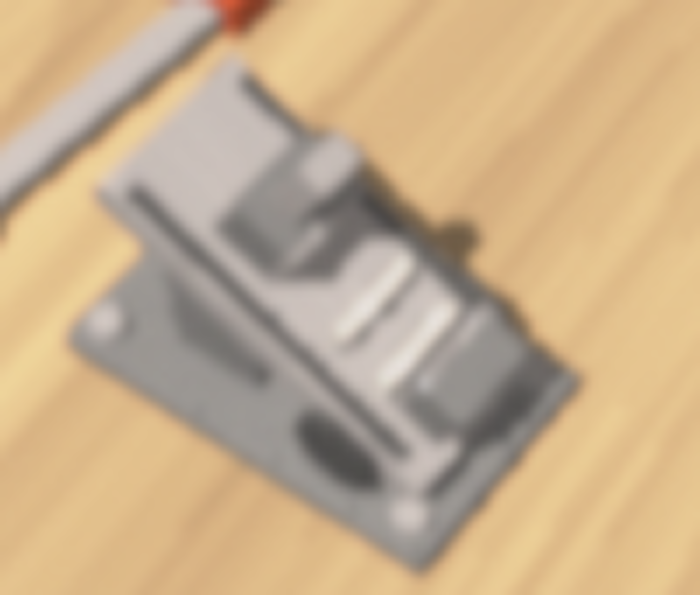

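Candidates in the top view: (412,171) has the narrow groove and is tall, so it is the block. (440,233) is the stepped wedge and (380,222) the flat offcut. The vise is the grey one at (265,183); the orange and purple ones are decoys. Next I fit models to the depth clouds.

```bash
cat > fit.py <<'E'
from h import *
from scipy.optimize import least_squares
def box(p,lo,hi):
    c=(np.array(lo)+hi)/2; h=(np.array(hi)-lo)/2; q=np.abs(p-c)-h
    return np.linalg.norm(np.maximum(q,0),axis=-1)+np.minimum(q.max(-1),0)
def Rz(a): return np.array([[np.cos(a),-np.sin(a),0],[np.sin(a),np.cos(a),0],[0,0,1]])
def Rv(yaw):
    s,c=np.sin(np.pi/6),np.cos(np.pi/6)
    return Rz(yaw)@np.array([[c,0,-s],[0,1,0],[s,0,c]])
def vise_sdf(p,g,blk=None):
    L=[box(p,[-35,-40,-12],[140,40,0]),box(p,[-26,-22,-3],[0,22,34]),box(p,[g,-22,-3],[g+32,22,34]),
       box(p,[g+10,-12,30],[g+26,12,74]),box(p,[3,-22,-3],[10,22,12]),box(p,[28,-22,-3],[35,22,12])]
    if blk is not None: L.append(blk)
    return np.min(L,0)
def fit_vise(d,c,init,fixg=None):
    # init x,y,z,yaw,g
    def sel(P,pars,m):
        q=(P-pars[:3])@Rv(pars[3]); return q
    P=c[d["depth"]>0]
    pr=np.array(init,float)
    for it in range(6):
        q=sel(P,pr,0); s=vise_sdf(q,pr[4]); tol=[25,15,8,6,6,6][it]
        k=(q[:,2]>-6)&(np.abs(s)<tol)&(np.abs(q[:,1])<45)&(q[:,0]>-45)&(q[:,0]<150)
        f=lambda x:vise_sdf((P[k]-x[:3])@Rv(x[3]),x[4])
        r=least_squares(f,pr,loss="soft_l1",f_scale=1.5,x_scale=[10,10,10,.1,10]); pr=r.x
    return pr,k.sum(),np.median(np.abs(f(pr)))
def blk_sdf(q):
    b=box(q,[-20,-28,0],[20,28,52]); g=box(q,[-5,-40,44],[5,40,80]); return np.maximum(b,-g)
def fit_blk(d,c,init):
    P=c[d["depth"]>0]; pr=np.array(init,float)
    for it in range(5):
        q=(P-pr[:3])@Rz(pr[3]); tol=[20,12,8,6,6][it]
        k=(q[:,2]>8)&(np.abs(blk_sdf(q))<tol)
        f=lambda x:blk_sdf((P[k]-x[:3])@Rz(x[3]))
        r=least_squares(f,pr,loss="soft_l1",f_scale=1.5,x_scale=[10,10,10,.1]); pr=r.x
    return pr,k.sum(),np.median(np.abs(f(pr)))
E
cat > r.py <<'E'
from fit import *
np.set_printoptions(precision=2,suppress=True)
for n in("top","side"):
    d=load(f"pics/{n}0.npz");c=cloud(d)
    # rough centers
    for (u,v) in ([(412,168),(265,212)] if n=="top" else [(335,152),(275,252)]): print(n,(u,v),c[v,u])
    P=c[d["depth"]>0]
    for nm,lo,hi in(("blk",(540,-260),(760,-60)),("vise",(420,100),(760,340))):
        k=((P[:,:2]>lo)&(P[:,:2]<hi)).all(1)&(np.abs(P[:,2])<12); print(nm,"table z med",np.median(P[k,2]))
    b0=[c[168,412][0],c[168,412][1],0,0] if n=="top" else b0
    best=min((fit_blk(d,c,b0[:3]+[a]) for a in np.radians([60,90,120,75])),key=lambda r:r[2]); print("blk",best)
    vi=[540,160,60,-.05,75]
    best=min((fit_vise(d,c,[x,y,z,0,75]) for x in(470,510,550) for y in(170,200) for z in(30,50)),key=lambda r:r[2]-r[1]*.001)
    print("vise",best)
E
python3 r.py
```

```text
top (412, 168) [ 640.41 -190.83   51.27]
top (265, 212) [506.69 211.09  74.11]
blk table z med 1.1012550265530798
vise table z med 1.1361548843049425
blk (array([ 635.57, -188.82,    1.69,    2.9 ]), np.int64(373), np.float64(0.9986521726450093))
vise (array([541.85, 226.02,  56.6 ,  -0.05,  64.47]), np.int64(1821), np.float64(1.3463849708691917))
side (335, 152) [ 626.22 -179.58   50.17]
side (275, 252) [562.37 262.72  57.66]
blk table z med -0.29132961664396867
vise table z med -0.06224453722274234
blk (array([ 634.14, -192.11,    0.07,    2.89]), np.int64(297), np.float64(0.9294353362777983))
vise (array([541.12, 223.51,  55.32,  -0.06,  65.1 ]), np.int64(1734), np.float64(1.131493203750713))
```

```bash
cat > pl.py <<'E'
from fit import *
from scipy.spatial.transform import Rotation as Ro
from rig import ctrl
np.set_printoptions(precision=2,suppress=True)
B=np.array([634.9,-190.5,0.]);byaw=-0.246
V=np.array([541.5,224.8,55.4]);vyaw=-0.056
D=np.diag([1,-1,-1.])
RB=Rz(byaw)@D; RV=Rv(vyaw)@D
def st():
    o=ctrl.observe(); return o,np.array(o["position"]),Ro.from_quat(o["ee_rot"]).as_matrix()
def vis(p): return V+Rv(vyaw)@np.array(p,float)
def go(p,R,nm=""):
    o,q,Q=st(); w=Ro.from_matrix(Q.T@R).as_rotvec(degrees=True)
    print(nm,"turn",w,"shift in current axes",Q.T@(np.array(p)-q),"in target axes",R.T@(np.array(p)-q))
def show():
    o,q,Q=st(); print("t",o["clock"],"pos",q,"F",o["wrist_force"],"gap",o["finger_gap"],"q",o["qpos"])
    print("in vise",(q-V)@Rv(vyaw),"F in vise",np.array(o["wrist_force"])@Rv(vyaw),"turn to RV",Ro.from_matrix(Q.T@RV).as_rotvec(degrees=True))
E
python3 - <<'E'
from pl import *
show(); go(B+[0,0,200],RB,"above block")
for n in("top","side"):
    d=load(f"pics/{n}0.npz"); im=d["color"][:,:,::-1].copy(); im=cv2.resize(im,None,fx=4,fy=4,interpolation=cv2.INTER_CUBIC)
    def poly(pts,col):
        a=(proj(d,np.array(pts))+.5)*4; cv2.polylines(im,[np.int32(a*1).reshape(-1,1,2)],True,col,1)
    for z in(0,52): poly([B+Rz(byaw)@np.array([x,y,z]) for x,y in((-20,-28),(20,-28),(20,28),(-20,28))],(0,0,255))
    for lo,hi,z in(((-35,-40),(140,40),0),((-26,-22),(0,22),34),((64.8,-22),(96.8,22),34),((74.8,-12),(90.8,12),74),((3,-22),(10,22),12),((28,-22),(35,22),12)):
        poly([vis((x,y,z)) for x,y in((lo[0],lo[1]),(hi[0],lo[1]),(hi[0],hi[1]),(lo[0],hi[1]))],(0,0,255))
    a=np.int32(proj(d,vis((40,0,20)))*4);b=np.int32(proj(d,B)*4)
    A=im[a[1]-200:a[1]+200,a[0]-200:a[0]+200];C=im[b[1]-200:b[1]+200,b[0]-200:b[0]+200]
    cv2.imwrite(f"pics/ov_{n}.png",np.hstack([A,C]))
E
```

```text
t 0.1 pos [ 179.36 -624.19  241.34] F [0.25 0.34 0.38] gap 85.55843100183661 q [ 1.19  0.4   0.05  1.54 -0.02  1.21 -0.05]
in vise [-179.01 -867.93  318.06] F in vise [0.39 0.36 0.22] turn to RV [-5.14 29.74 18.78]
above block turn [-0.1   0.03 30.13] shift in current axes [ 557.63 -290.89   41.78] in target axes [ 336.21 -531.57   41.34]
```

View pics/ov_top.png

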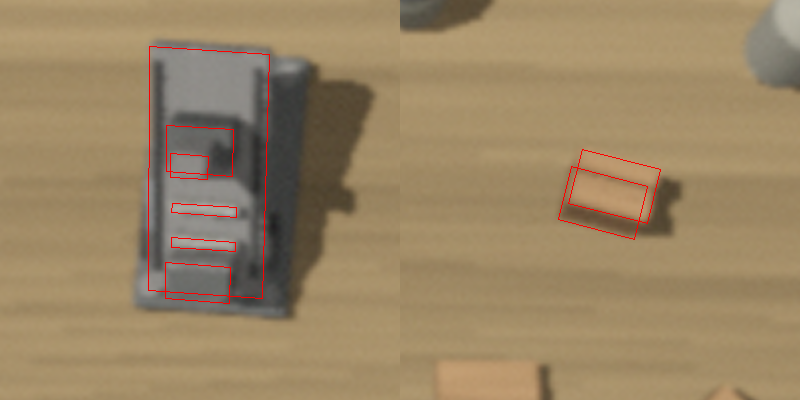

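View pics/ov_side.png

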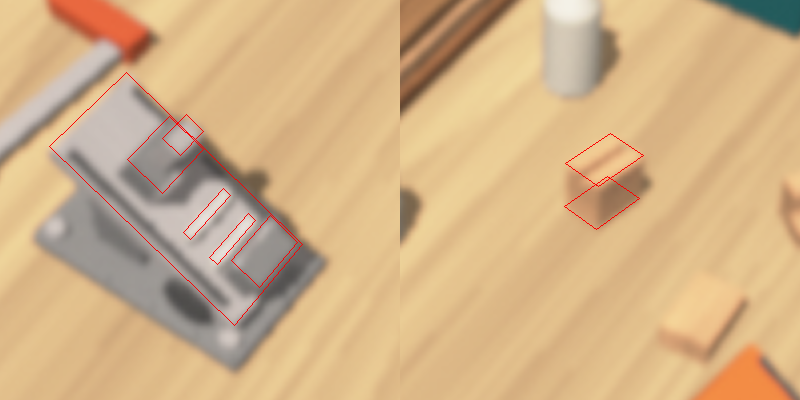

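Emit:
arm_command(
  series=[
    [0,0,10,0,0,0,0],
    [0,0,10,0,0,0,0],
    [0,0,10,0,0,0,0],
    [0,0,0,0.03,-0.048,0,0],
    [0,0,0,0.03,-0.048,0,0],
    [0,0,0,0.03,-0.048,0,0],
    [0,0,0,0.03,-0.048,0,0],
    [0,0,0,0.03,-0.048,0,0],
    [0,0,0,0.03,-0.048,0,0],
    [0,0,0,0.03,-0.048,0,0],
    [0,0,0,0.03,-0.048,0,0],
    [0,0,0,0.03,-0.048,0,0],
    [0,0,0,0.03,-0.048,0,0],
  ],
)

```text
clock: 1.72
position: [599.9, -230.8, 234.4]
ee_rot: [0.991, -0.137, -0.005, -0.003]
wrist_force: [-0.1, -0.7, -1.0]
finger_gap: 85.0
```

```bash
python3 - <<'E'
from pl import *
show(); go(B+[0,0,120],RB,"above block")
E
```

```text
t 1.725 pos [ 599.9  -230.83  234.4 ] F [-0.12 -0.7  -0.96] gap 85.00200016855155 q [ 0.38  0.4  -0.1   1.55  0.04  1.2  -1.58]
in vise [ 162.08 -451.65  113.12] F in vise [-0.55 -0.71 -0.79] turn to RV [  3.01  30.48 -12.33]
above block turn [-0.23  0.62 -1.65] shift in current axes [ 23.99 -47.88 114.33] in target axes [ 24.12 -47.64 114.4 ]
```

Emit:
arm_command(
  series=[
    [-0.2,0.6,-1.6,0.024,-0.048,0,0],
    [0,0,0,0,0,0.05,0],
    [0,0,0,0,0,0.05,0],
    [0,0,0,0,0,0.01,0],
    [0,0,0,0,0,0,0],
  ],
)

```text
clock: 2.35
position: [642.0, -181.4, 121.2]
ee_rot: [0.993, -0.117, 0.001, -0.002]
wrist_force: [0.5, -0.6, 0.0]
finger_gap: 85.2
```

```bash
python3 - <<'E'
from pl import *
show(); go(B+[0,0,26],RB,"block")
d=snap("top","1");crop(d,360,460,120,220,4,"pics/t1.png")
s=snap("side","1");crop(s,270,390,80,200,4,"pics/s1.png")
a=cv2.imread("pics/t1.png");b=cv2.imread("pics/s1.png");b=cv2.resize(b,(400,400));cv2.imwrite("pics/c1.png",np.hstack([a,b]))
E
```

```text
t 2.35 pos [ 641.95 -181.38  121.24] F [ 0.49 -0.61  0.03] gap 85.20992039941262 q [ 0.3   0.53 -0.12  1.61  0.07  1.   -1.65]
in vise [ 139.47 -399.93   -4.5 ] F in vise [ 0.47 -0.58 -0.24] turn to RV [  2.43  29.81 -10.07]
block turn [-0.27 -0.08  0.64] shift in current axes [-4.88 10.95 95.18] in target axes [-4.62 10.56 95.24]
```

View pics/c1.png

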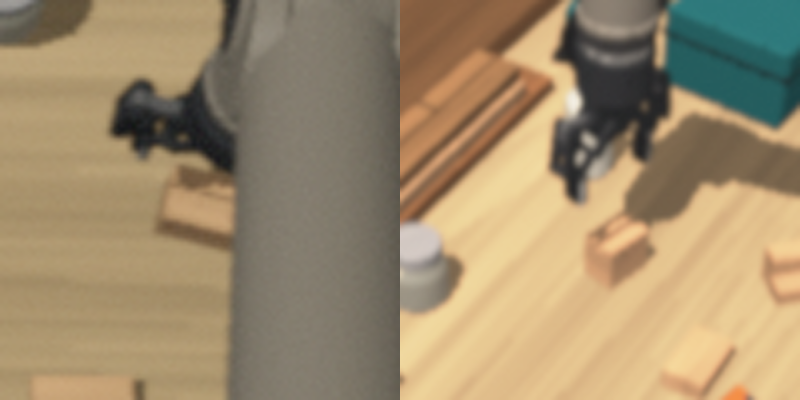

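The side view shows the open fingers above the grooved block (around crop (620,250)), spanning its length. I correct the sideways offset, then go down.

Emit:
arm_command(
  series=[
    [-0.2,0,0.6,-0.005,0.011,0,0],
    [0,0,0,0,0,0,0],
    [0,0,0,0,0,0.03,0],
  ],
)

```text
clock: 2.82
position: [639.4, -194.8, 99.8]
ee_rot: [0.992, -0.124, 0.009, 0.001]
wrist_force: [0.4, -0.1, -0.8]
finger_gap: 85.5
```

```bash
python3 - <<'E'
from pl import *
show(); go(B+[0,0,26],RB,"block")
E
```

```text
t 2.825 pos [ 639.44 -194.84   99.82] F [ 0.41 -0.06 -0.78] gap 85.48364331474194 q [ 0.31  0.55 -0.11  1.64  0.07  0.94 -1.65]
in vise [ 127.24 -413.5   -22.17] F in vise [-0.03 -0.03 -0.89] turn to RV [  2.98  28.88 -10.76]
block turn [-0.01 -1.03 -0.16] shift in current axes [-6.8  -3.08 73.71] in target axes [-5.46 -3.11 73.82]
```

Emit:
arm_command(
  series=[
    [0,-1,0,-0.006,-0.003,0.015,0],
    [0,0,0,0,0,0.02,0],
    [0,0,0,0,0,0,0],
    [0,0,0,0,0,0,0],
  ],
)

```text
clock: 3.32
position: [633.9, -190.4, 63.0]
ee_rot: [0.992, -0.124, -0.001, -0.0]
wrist_force: [0.8, 0.6, 0.4]
finger_gap: 85.5
```

```bash
python3 - <<'E'
from pl import *
show(); go(B+[0,0,26],RB,"block")
E
```

```text
t 3.325 pos [ 633.94 -190.38   63.02] F [0.85 0.65 0.38] gap 85.52342330014764 q [ 0.31  0.59 -0.11  1.66  0.08  0.9  -1.66]
in vise [ 103.86 -409.36  -51.17] F in vise [ 0.89  0.69 -0.07] turn to RV [  2.88  29.98 -10.84]
block turn [-0.02  0.08 -0.2 ] shift in current axes [ 1.01 -0.11 37.02] in target axes [ 0.96 -0.12 37.02]
```

Emit:
arm_command(
  series=[
    [0,0,0,0.001,0,0.019,0],
    [0,0,0,0,0,0.018,0],
    [0,0,0,0,0,0,0],
    [0,0,0,0,0,0,0],
  ],
)

```text
clock: 3.82
position: [635.4, -190.7, 23.8]
ee_rot: [0.992, -0.124, -0.0, -0.0]
wrist_force: [-0.2, -0.0, 0.1]
finger_gap: 85.6
```

Emit:
arm_command(
  series=[
    [0,0,0,0,0,0,255],
    [0,0,0,0,0,0,255],
    [0,0,0,0,0,0,255],
    [0,0,0,0,0,0,255],
    [0,0,0,0,0,0,255],
    [0,0,0,0,0,0,255],
  ],
  grip_force=70,
)

```text
clock: 4.58
position: [636.2, -191.0, 25.3]
ee_rot: [0.992, -0.124, 0.001, -0.0]
wrist_force: [0.5, -0.2, -1.0]
finger_gap: 54.6
```

```bash
python3 - <<'E'
from pl import *
show(); go(B+[0,0,26],RB,"block")
E
```

```text
t 4.575 pos [ 636.18 -190.95   25.33] F [ 0.47 -0.24 -1.04] gap 54.622929814503664 q [ 0.3   0.64 -0.11  1.68  0.09  0.83 -1.66]
in vise [  86.99 -409.8   -84.94] F in vise [-0.1  -0.22 -1.14] turn to RV [  2.9   29.81 -10.83]
block turn [-0.01 -0.1  -0.2 ] shift in current axes [-1.35 -0.12 -0.67] in target axes [-1.35 -0.13 -0.67]
```

Emit:
arm_command(
  series=[
    [0,0,0,0,0,-0.03,255],
    [0,0,0,0,0,-0.05,255],
    [0,0,0,0,0,-0.05,255],
    [0,0,0,0,0,-0.05,255],
    [0,0,0,0,0,-0.03,255],
    [0,0,0,0,0,0,255],
    [0,0,0,0,0,0,255],
  ],
)

```text
clock: 5.45
position: [634.0, -190.5, 238.4]
ee_rot: [0.992, -0.124, -0.002, -0.0]
wrist_force: [-0.3, 0.6, -1.2]
finger_gap: 55.2
```

```bash
python3 - <<'E'
from pl import *
show(); go(vis([30,0,150]),RV,"above vise")
d=snap("side","2");crop(d,290,430,60,180,5,"pics/s2.png")
E
```

```text
t 5.45 pos [ 634.04 -190.49  238.42] F [-0.26  0.62 -1.25] gap 55.17076187974288 q [ 0.31  0.43 -0.12  1.5   0.05  1.22 -1.63]
in vise [ 191.66 -409.46  100.68] F in vise [-0.88  0.61 -0.93] turn to RV [  2.86  30.16 -10.83]
above vise turn [  2.86  30.16 -10.83] shift in current axes [-240.07 -370.19   39.26] in target axes [-161.66 -409.46  -49.32]
```

View pics/s2.png

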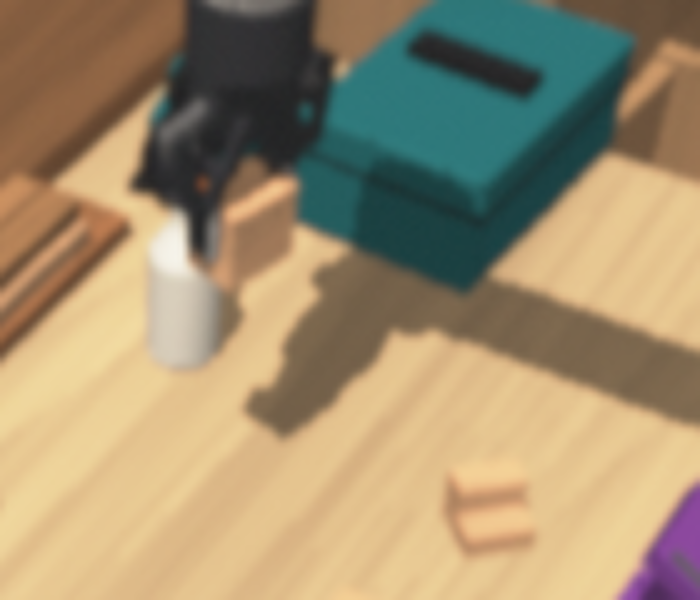

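The block is in the grip at crop (250,230), clear of the bench and upright. Next I tilt it 30° and carry it over the vise.

Emit:
arm_command(
  series=[
    [0.9,9.8,-3.5,0,0,0,255],
    [0.9,9.8,-3.5,0,0,0,255],
    [0.9,9.8,-3.5,0,0,0,255],
    [0,0,0,0,0,0,255],
    [0,0,0,-0.02,-0.05,-0.006,255],
    [0,0,0,-0.02,-0.05,-0.006,255],
    [0,0,0,-0.02,-0.05,-0.006,255],
    [0,0,0,-0.02,-0.05,-0.006,255],
    [0,0,0,-0.02,-0.05,-0.006,255],
    [0,0,0,-0.02,-0.05,-0.006,255],
    [0,0,0,-0.02,-0.05,-0.006,255],
    [0,0,0,0,0,0,255],
  ],
)

```text
clock: 7.0
position: [519.2, 186.2, 203.1]
ee_rot: [0.967, -0.034, 0.251, 0.005]
wrist_force: [-0.0, -0.4, -0.6]
finger_gap: 55.0
```

```bash
python3 - <<'E'
from pl import *
show(); go(vis([30,0,130]),RV,"above vise")
E
```

```text
t 7.0 pos [519.22 186.16 203.13] F [-0.03 -0.38 -0.62] gap 54.97573122494224 q [-0.17  0.07 -0.44  2.16  0.62  0.6  -2.71]
in vise [ 56.48 -39.83 137.98] F in vise [-0.32 -0.38 -0.54] turn to RV [-0.03  0.89 -0.87]
above vise turn [-0.03  0.89 -0.87] shift in current axes [-26.95 -39.42   8.41] in target axes [-26.48 -39.83   7.98]
```

Emit:
arm_command(
  series=[
    [0,0.9,-0.9,-0.013,-0.02,0.004,255],
    [0,0,0,-0.013,-0.02,0.004,255],
    [0,0,0,0,0,0,255],
    [0,0,0,0,0,0,255],
  ],
)

```text
clock: 7.5
position: [509.4, 229.5, 185.9]
ee_rot: [0.965, -0.032, 0.26, 0.008]
wrist_force: [0.0, -0.1, -1.6]
finger_gap: 55.4
```

```bash
python3 - <<'E'
from pl import *
show(); go(vis([30,0,110]),RV,"above vise")
d=snap("top","3");s=snap("side","3");
crop(d,215,315,130,230,4,"pics/t3.png");crop(s,230,330,170,270,4,"pics/s3.png")
a=cv2.imread("pics/t3.png");b=cv2.imread("pics/s3.png");cv2.imwrite("pics/c3.png",np.hstack([a,b]))
E
```

```text
t 7.5 pos [509.39 229.49 185.88] F [ 0.03 -0.1  -1.62] gap 55.385889925725664 q [-0.3   0.12 -0.43  2.16  0.76  0.62 -2.93]
in vise [ 37.25   2.89 129.16] F in vise [-0.78 -0.1  -1.42] turn to RV [ 0.21 -0.2  -0.5 ]
above vise turn [ 0.21 -0.2  -0.5 ] shift in current axes [-7.29  2.88 19.14] in target axes [-7.25  2.89 19.16]
```

View pics/c3.png

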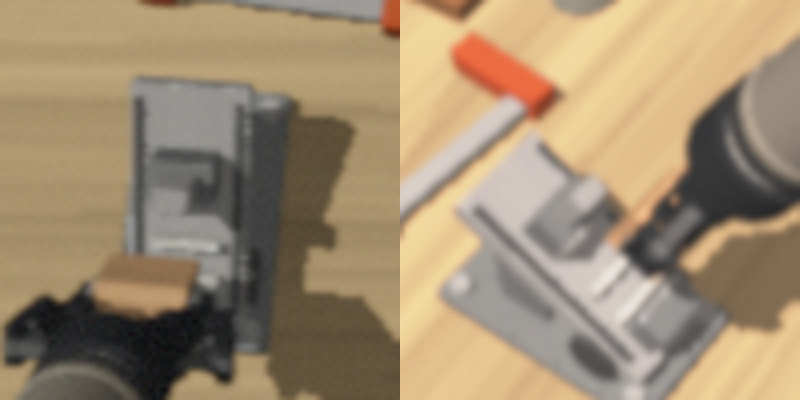

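Joint 7 is at -2.93, against a range of -2.94. The grip is the same after a half turn, so I rotate the tool half a turn about -z, away from that limit, while it is clear of the vise.

Emit:
arm_command(
  series=[
    [0,0,-8,0,0,-0.01,255],
    [0,0,-10,0,0,-0.01,255],
    [0,0,-10,0,0,0,255],
  ],
)

```text
clock: 7.98
position: [500.7, 226.4, 204.9]
ee_rot: [0.943, 0.206, 0.251, 0.074]
wrist_force: [1.2, -0.4, -1.8]
finger_gap: 55.4
```

```bash
python3 - <<'E'
from pl import *
show()
E
```

```text
t 7.975 pos [500.68 226.39 204.93] F [ 1.17 -0.36 -1.83] gap 55.3589308996174 q [-0.26  0.08 -0.48  2.16  0.71  0.65 -2.38]
in vise [ 39.39  -0.7  149.92] F in vise [ 0.11 -0.29 -2.18] turn to RV [ 0.5  -0.17 27.93]
```

Emit:
arm_command(
  series=[
    [0,0,-10.5,0,0,0,255],
    [0,0,-10.5,0,0,0,255],
    [0,0,-10.5,0,0,0,255],
    [0,0,-10.5,0,0,0,255],
    [0,0,-10.5,0,0,0,255],
    [0,0,-10.5,0,0,0,255],
    [0,0,-10.5,0,0,0,255],
    [0,0,-10.5,0,0,0,255],
    [0,0,-10.5,0,0,0,255],
    [0,0,-10.5,0,0,0,255],
    [0,0,-10.5,0,0,0,255],
    [0,0,-10.5,0,0,0,255],
    [0,0,-10.5,0,0,0,255],
    [0,0,-10.5,0,0,0,255],
    [0,0,0,0,0,0,255],
  ],
)

```text
clock: 9.85
position: [509.7, 206.3, 212.8]
ee_rot: [0.053, 0.962, -0.016, 0.266]
wrist_force: [0.7, -0.1, -1.2]
finger_gap: 54.9
```

```bash
sed -i 's/RV=Rv(vyaw)@D/RV=Rv(vyaw)@np.diag([-1,1,-1.])/' pl.py; python3 - <<'E'
from pl import *
show(); go(vis([30,0,110]),RV,"above vise")
E
```

```text
t 9.85 pos [509.67 206.33 212.77] F [ 0.7  -0.05 -1.23] gap 54.87509112219451 q [-0.11  0.07 -0.59  2.15  0.72  0.67  0.25]
in vise [ 52.06 -20.22 151.66] F in vise [-0.   -0.01 -1.41] turn to RV [-1.74  0.9  -2.65]
above vise turn [-1.74  0.9  -2.65] shift in current axes [23.65 20.41 40.68] in target axes [22.06 20.22 41.66]
```

Emit:
arm_command(
  series=[
    [-1.7,0.9,-2.6,0.011,0.01,0,255],
    [0,0,0,0.011,0.01,0,255],
    [0,0,0,0,0,0.02,255],
    [0,0,0,0,0,0,255],
    [0,0,0,0,0,0,255],
  ],
)

```text
clock: 10.48
position: [504.1, 224.9, 185.9]
ee_rot: [0.038, 0.965, -0.006, 0.26]
wrist_force: [0.5, -0.8, -0.8]
finger_gap: 54.9
```

```bash
python3 - <<'E'
from pl import *
show(); go(vis([30,0,110]),RV,"above vise")
d=snap("top","4");s=snap("side","4");
crop(d,215,315,130,230,4,"pics/t3.png");crop(s,230,330,170,270,4,"pics/s3.png")
a=cv2.imread("pics/t3.png");b=cv2.imread("pics/s3.png");cv2.imwrite("pics/c4.png",np.hstack([a,b]))
# in-hand block fit: small pose (translation + rotvec) about nominal in tool frame
o,q,Q=st()
for n,dd in(("top",d),("side",s)):
    P=cloud(dd)[dd["depth"]>0]; T=(P-q)@Q  # tool frame
    N=np.diag([-1,1,-1.]) # block axes in tool
    def f(x,T): 
        return blk_sdf((T-(np.array([0,0,25.3])+x[:3]))@ (N@Ro.from_rotvec(x[3:]).as_matrix()))
    x=np.zeros(6)
    for tol in(8,5,4):
        b=(T-np.array([0,0,25.3]))@N
        k=(np.abs(f(x,T))<tol)&(np.abs(b[:,1])<22)&(b[:,2]>-8)&(b[:,2]<58)
        # exclude gripper dark pixels
        col=dd["color"][dd["depth"]>0].astype(int); k&=(col[:,0]-col[:,2]>35)
        r=least_squares(lambda x:np.r_[f(x,T[k]),x[3:]*50,x[1:2]*1.],x,loss="soft_l1"); x=r.x
    print(n,k.sum(),"offset tool mm",x[:3],"rot deg",np.degrees(x[3:]))
E
```

```text
t 10.475 pos [504.15 224.88 185.94] F [ 0.54 -0.78 -0.82] gap 54.864688977661245 q [-0.14  0.12 -0.6   2.17  0.78  0.63  0.18]
in vise [ 32.97  -2.01 131.7 ] F in vise [ 0.09 -0.75 -1.  ] turn to RV [-0.17  0.16 -1.23]
above vise turn [-0.17  0.16 -1.23] shift in current axes [ 3.07  2.01 21.69] in target axes [ 2.97  2.01 21.7 ]
top 276 offset tool mm [-2.62 -0.   -1.14] rot deg [-0.13  0.2  -0.03]
side 69 offset tool mm [-1.72 -0.   -0.09] rot deg [ 0.33 -0.55  0.08]
```

View pics/c4.png

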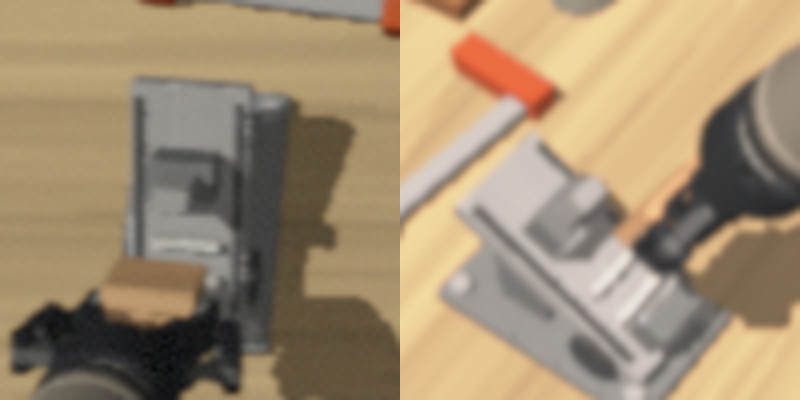

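The block sits square in the grip above the open gap; top crop (155,285). Now down between the jaws.

Emit:
arm_command(
  series=[
    [-0.1,0.1,-1.2,0.002,0.002,0.02,255],
    [0,0,0,0,0,0.02,255],
    [0,0,0,0,0,0.02,255],
    [0,0,0,0,0,0.01,255],
    [0,0,0,0,0,0,255],
    [0,0,0,0,0,0,255],
  ],
)

```text
clock: 11.32
position: [540.4, 226.0, 127.6]
ee_rot: [0.029, 0.964, -0.006, 0.263]
wrist_force: [-0.6, 1.0, -1.9]
finger_gap: 54.9
```

```bash
python3 - <<'E'
from pl import *
show(); go(vis([28,0,42]),RV,"near seat")
E
```

```text
t 11.325 pos [540.41 225.98 127.64] F [-0.64  0.95 -1.87] gap 54.9171946480948 q [-0.18  0.27 -0.53  2.16  1.03  0.57 -0.01]
in vise [35.12  1.11 63.14] F in vise [-1.53  0.91 -1.28] turn to RV [ 0.08  0.49 -0.24]
near seat turn [ 0.08  0.49 -0.24] shift in current axes [ 7.3  -1.17 21.08] in target axes [ 7.12 -1.11 21.14]
```

Emit:
arm_command(
  series=[
    [0,0.5,0,0.007,-0.001,0,255],
    [0,0,0,0,0,0.01,255],
    [0,0,0,0,0,0.01,255],
    [0,0,0,0,0,0,255],
    [0,0,0,0,0,0,255],
  ],
)

```text
clock: 11.95
position: [544.7, 225.1, 106.4]
ee_rot: [0.029, 0.965, -0.006, 0.259]
wrist_force: [-0.2, 0.5, -0.7]
finger_gap: 55.1
```

```bash
python3 - <<'E'
from pl import *
show(); go(vis([26,0,37]),RV,"near seat")
d=snap("top","5");s=snap("side","5");
crop(d,215,315,130,230,4,"pics/t3.png");crop(s,230,330,170,270,4,"pics/s3.png")
a=cv2.imread("pics/t3.png");b=cv2.imread("pics/s3.png");cv2.imwrite("pics/c5.png",np.hstack([a,b]))
E
```

```text
t 11.95 pos [544.67 225.14 106.43] F [-0.18  0.47 -0.7 ] gap 55.1231695834021 q [-0.2   0.31 -0.51  2.17  1.1   0.55 -0.07]
in vise [28.24  0.52 42.62] F in vise [-0.53  0.46 -0.5 ] turn to RV [ 0.13  0.04 -0.24]
near seat turn [ 0.13  0.04 -0.24] shift in current axes [ 2.24 -0.54  5.62] in target axes [ 2.24 -0.52  5.62]
```

View pics/c5.png

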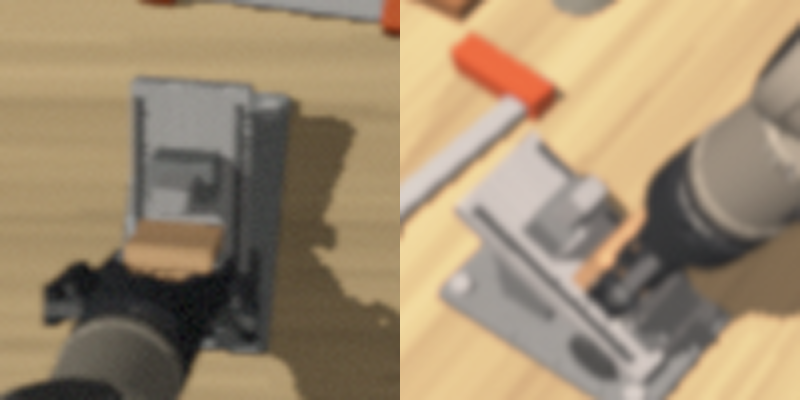

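Emit:
arm_command(
  series=[
    [0,0,0,0,-0.001,0.003,255],
    [0,0,0,0,0,0.002,255],
    [0,0,0,0,0,0,255],
  ],
)

```text
clock: 12.42
position: [547.4, 224.0, 102.4]
ee_rot: [0.029, 0.965, -0.006, 0.26]
wrist_force: [-0.2, -0.7, -1.3]
finger_gap: 55.0
```

```bash
python3 - <<'E'
from pl import *
show()
E
```

```text
t 12.425 pos [547.41 223.96 102.4 ] F [-0.16 -0.66 -1.26] gap 55.022965272525 q [-0.2   0.32 -0.5   2.17  1.12  0.54 -0.08]
in vise [28.65 -0.51 37.73] F in vise [-0.73 -0.67 -1.03] turn to RV [ 0.14  0.09 -0.25]
```

Emit:
arm_command(
  series=[
    [0,0,0,0,0,0.001,255],
    [0,0,0,0,0,0.001,255],
    [0,0,0,0,0,0,255],
  ],
)

```text
clock: 12.8
position: [548.0, 224.2, 101.7]
ee_rot: [0.029, 0.965, -0.006, 0.26]
wrist_force: [-0.6, 0.0, -1.3]
finger_gap: 55.3
```

```bash
python3 - <<'E'
from pl import *
show()
E
```

```text
t 12.8 pos [547.96 224.24 101.73] F [-0.62  0.05 -1.28] gap 55.30201876933825 q [-0.2   0.32 -0.5   2.17  1.12  0.54 -0.09]
in vise [28.77 -0.19 36.88] F in vise [-1.17  0.01 -0.8 ] turn to RV [ 0.1   0.18 -0.23]
```

Emit:
arm_command(
  series=[
    [0,0,0,0,0,0.002,255],
    [0,0,0,0,0,0.001,255],
  ],
)

```text
clock: 13.05
position: [548.1, 224.4, 101.5]
ee_rot: [0.029, 0.965, -0.007, 0.262]
wrist_force: [-7.3, -0.8, 7.8]
finger_gap: 55.1
```

Emit:
arm_command(
  series=[
    [0,0,0,0,0,0.002,255],
  ],
)

```text
clock: 13.18
position: [548.2, 224.4, 101.4]
ee_rot: [0.029, 0.964, -0.008, 0.263]
wrist_force: [-22.1, -5.2, 28.0]
finger_gap: 54.9
```

```bash
python3 - <<'E'
from pl import *
show()
E
```

```text
t 13.175 pos [548.17 224.44 101.4 ] F [-22.1   -5.18  27.95] gap 54.87192544400865 q [-0.21  0.32 -0.5   2.17  1.14  0.55 -0.11]
in vise [28.78  0.01 36.5 ] F in vise [-4.88 -6.41 35.1 ] turn to RV [-0.16  0.46 -0.17]
```

Emit:
arm_command(
  series=[
    [0,0.3,0,0,0,-0.0005,255],
    [0,0,0,0.004,0,0,255],
    [0,0,0,0.003,0,0,255],
    [0,0,0,0,0,0,255],
  ],
)

```text
clock: 13.68
position: [541.4, 224.9, 97.9]
ee_rot: [0.029, 0.965, -0.008, 0.26]
wrist_force: [-1.1, -0.8, -0.7]
finger_gap: 54.9
```

```bash
python3 - <<'E'
from pl import *
show()
E
```

```text
t 13.675 pos [541.38 224.91  97.91] F [-1.08 -0.8  -0.69] gap 54.88527829063181 q [-0.21  0.32 -0.5   2.18  1.14  0.55 -0.12]
in vise [21.15  0.11 36.88] F in vise [-1.24 -0.86 -0.08] turn to RV [-0.14  0.14 -0.17]
```

Emit:
arm_command(
  series=[
    [0,0,0,0.002,0,0.0005,255],
    [0,0,0,0.001,0,0.0005,255],
  ],
)

```text
clock: 13.92
position: [541.2, 225.0, 97.6]
ee_rot: [0.029, 0.965, -0.009, 0.262]
wrist_force: [-4.6, -1.8, 7.7]
finger_gap: 54.8
```

```bash
python3 - <<'E'
from pl import *
show()
E
```

```text
t 13.925 pos [541.21 224.96  97.64] F [-4.59 -1.76  7.72] gap 54.75286411316067 q [-0.22  0.32 -0.5   2.18  1.15  0.55 -0.13]
in vise [20.86  0.14 36.73] F in vise [-0.02 -2.02  8.93] turn to RV [-0.2   0.42 -0.19]
```

Emit:
arm_command(
  series=[
    [0,0,0,0.003,0,0,255],
    [0,0,0,0.002,0,0,255],
  ],
)

```text
clock: 14.18
position: [538.4, 225.3, 96.2]
ee_rot: [0.029, 0.964, -0.009, 0.264]
wrist_force: [4.4, -0.4, 1.0]
finger_gap: 55.2
```

```bash
python3 - <<'E'
from pl import *
show()
E
```

```text
t 14.175 pos [538.37 225.28  96.17] F [ 4.41 -0.42  0.98] gap 55.18513999774867 q [-0.23  0.32 -0.5   2.19  1.17  0.55 -0.15]
in vise [17.66  0.31 36.89] F in vise [ 4.33 -0.17 -1.36] turn to RV [-0.19  0.58 -0.22]
```

Emit:
arm_command(
  series=[
    [0,0.3,0,0.003,0,0.0005,255],
    [0,0,0,0.003,0,0.0005,255],
  ],
)

```text
clock: 14.42
position: [538.4, 225.3, 96.2]
ee_rot: [0.03, 0.964, -0.009, 0.265]
wrist_force: [2.2, -3.3, 8.1]
finger_gap: 55.0
```

```bash
python3 - <<'E'
from pl import *
show()
E
```

```text
t 14.425 pos [538.4  225.34  96.16] F [ 2.2  -3.27  8.06] gap 54.962177082209436 q [-0.23  0.32 -0.49  2.19  1.17  0.55 -0.17]
in vise [17.67  0.36 36.86] F in vise [ 6.09 -3.14  5.79] turn to RV [-0.26  0.8  -0.26]
```

Emit:
arm_command(
  series=[
    [0,0.6,0,0.006,0,0,255],
    [0,0.3,0,0.006,0,0,255],
  ],
)

```text
clock: 14.68
position: [538.1, 225.3, 96.5]
ee_rot: [0.031, 0.964, -0.009, 0.266]
wrist_force: [14.2, -0.6, 1.8]
finger_gap: 55.4
```

```bash
python3 - <<'E'
from pl import *
show()
E
```

```text
t 14.675 pos [538.1  225.28  96.48] F [14.16 -0.62  1.76] gap 55.4153780643615 q [-0.23  0.32 -0.49  2.19  1.17  0.55 -0.17]
in vise [17.58  0.29 37.28] F in vise [13.15  0.18 -5.56] turn to RV [-0.3   0.83 -0.39]
```

Emit:
arm_command(
  series=[
    [0,1.5,0,0.009,0,0.002,255],
    [0,1,0,0.011,0,0.002,255],
  ],
)

```text
clock: 14.92
position: [538.4, 225.4, 95.9]
ee_rot: [0.033, 0.965, -0.01, 0.259]
wrist_force: [7.4, -6.3, 23.9]
finger_gap: 55.3
```

```bash
python3 - <<'E'
from pl import *
show()
E
```

```text
t 14.925 pos [538.45 225.41  95.95] F [ 7.38 -6.33 23.89] gap 55.27510655352613 q [-0.22  0.32 -0.5   2.18  1.14  0.55 -0.13]
in vise [17.61  0.43 36.66] F in vise [18.63 -5.91 16.83] turn to RV [-0.48  0.02 -0.52]
```

Emit:
arm_command(
  series=[
    [-0.4,0.5,0,0.015,0,0.001,255],
    [0,0.8,0,0.017,0,0.001,255],
    [0,0.8,0,0.017,0,0.001,255],
  ],
)

```text
clock: 15.3
position: [537.8, 225.3, 96.6]
ee_rot: [0.037, 0.961, -0.008, 0.275]
wrist_force: [27.9, -3.5, 9.7]
finger_gap: 55.1
```

```bash
python3 - <<'E'
from pl import *
show()
E
```

```text
t 15.3 pos [537.78 225.29  96.56] F [27.91 -3.46  9.7 ] gap 55.11133932957905 q [-0.25  0.32 -0.48  2.2   1.22  0.55 -0.23]
in vise [17.34  0.28 37.52] F in vise [29.15 -1.9  -5.63] turn to RV [-0.37  1.91 -1.07]
```

Emit:
arm_command(
  series=[
    [0,1.5,-0.8,0.003,0,0,255],
    [0,1,0,0.007,0,0.002,255],
    [0,1,0,0.009,0,0.002,255],
    [0,0.8,0,0.009,0,0.002,255],
  ],
)

```text
clock: 15.8
position: [538.3, 225.7, 95.9]
ee_rot: [0.034, 0.965, -0.011, 0.258]
wrist_force: [6.5, -6.6, 21.3]
finger_gap: 54.9
```

```bash
python3 - <<'E'
from pl import *
show()
E
```

```text
t 15.8 pos [538.28 225.68  95.93] F [ 6.49 -6.61 21.34] gap 54.879240382747284 q [-0.22  0.33 -0.5   2.18  1.14  0.56 -0.13]
in vise [17.44  0.7  36.73] F in vise [16.6  -6.24 15.06] turn to RV [-0.6  -0.03 -0.64]
```

Emit:
arm_command(
  series=[
    [0,0,0,0,0,0,255],
    [0,0,0,0,0,0,0],
    [0,0,0,0,0,0,0],
    [0,0,0,0,0,0,0],
    [0,0,0,0,0,0,0],
    [0,0,0,0,0,-0.02,0],
    [0,0,0,0,0,-0.05,0],
    [0,0,0,0,0,-0.05,0],
    [0,0,0,0,0,-0.03,0],
    [0,0,0,0,0,0,255],
    [0,0,0,0,0,0,255],
  ],
)

```text
clock: 17.18
position: [457.1, 231.0, 223.8]
ee_rot: [0.033, 0.967, -0.012, 0.252]
wrist_force: [0.3, 0.9, -0.6]
finger_gap: 51.6
```

```bash
python3 - <<'E'
from pl import *
show()
d=snap("top","6");s=snap("side","6");
crop(d,215,315,130,230,4,"pics/t3.png");crop(s,230,330,170,270,4,"pics/s3.png")
a=cv2.imread("pics/t3.png");b=cv2.imread("pics/s3.png");cv2.imwrite("pics/c6.png",np.hstack([a,b]))
go(vis([64.8+26+11+12,0,150]),RV,"behind lug")
E
```

```text
t 17.175 pos [457.1  230.98 223.8 ] F [ 0.32  0.86 -0.57] gap 51.63570511958498 q [-0.14 -0.01 -0.65  2.18  0.6   0.71  0.3 ]
in vise [ 10.92   1.45 188.15] F in vise [-0.05  0.87 -0.62] turn to RV [-0.72 -0.74 -0.5 ]
behind lug turn [-0.72 -0.81 -0.49] shift in current axes [-103.67   -0.19   36.31] in target axes [-103.14   -1.54   37.76]
```

View pics/c6.png

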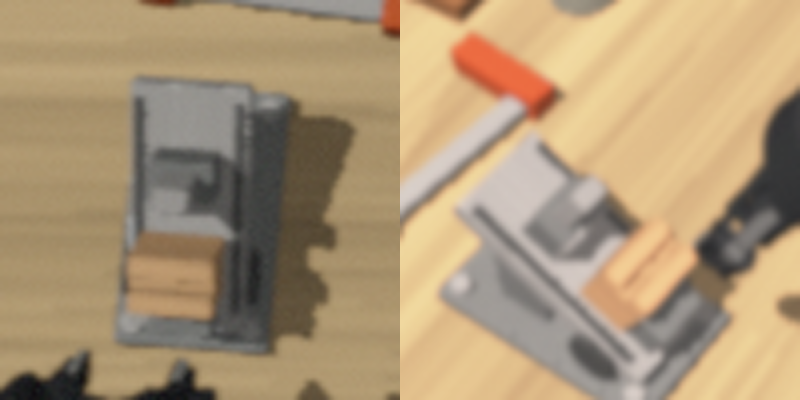

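```bash
cat > chk.py <<'E'
from pl import *
import sys
tag=sys.argv[1]; g0=float(sys.argv[2])
for n,v in(("top",[541.85,226.02,56.6,-.05,0]),("side",[541.12,223.51,55.32,-.06,0])):
    d=load(f"pics/{n}{tag}.npz");c=cloud(d);P=c[d["depth"]>0];col=d["color"][d["depth"]>0].astype(int)
    T=(P-v[:3])@Rv(v[3]); x=np.array([20,0,12,0,0,0.])
    f=lambda x,T:blk_sdf((T-x[:3])@Ro.from_rotvec(x[3:]).as_matrix())
    for tol in(10,6,4):
        k=(np.abs(f(x,T))<tol)&(T[:,2]>25)&(col[:,0]-col[:,2]>30)
        r=least_squares(lambda x:f(x,T[k]),x,loss="soft_l1",x_scale=[10,10,10,.1,.1,.1]);x=r.x
    print(n,k.sum(),"block in vise",x[:3],np.degrees(x[3:]),np.median(abs(f(x,T[k]))))
    # jaw gap: fit g and small y shift with vise fixed
    def fj(p,T): 
        g=p[0]; return np.minimum(box(T,[g,-22,-3],[g+32,22,34]),box(T,[g+10,-12,30],[g+26,12,74]))
    p=np.array([g0])
    for tol in(12,6,4):
        k=(np.abs(fj(p,T))<tol)&(T[:,2]>5)&(T[:,0]>p[0]-3)&(col[:,0]-col[:,2]<25)
        r=least_squares(lambda p:fj(p,T[k]),p,loss="soft_l1");p=r.x
    print("gap",p,k.sum())
E
python3 chk.py 6 64.8
```

```text
top 425 block in vise [20.07  1.27 11.91] [ 0.03 -0.21 -0.  ] 0.7915910006693352
gap [64.4] 263
side 402 block in vise [19.09  1.54 11.72] [ 0.52 -0.08  0.54] 0.8083543941312783
gap [65.14] 228
```

The block stands seated, groove outward. The fit gives x about 19.6, y about 1.4 and z about 11.8 mm, with tilt under 0.6°. Next I bring the closed fingers up-slope of the lug.

Emit:
arm_command(
  series=[
    [-0.7,-0.8,-0.5,-0.05,-0.001,0.019,255],
    [0,0,0,-0.05,-0.001,0.019,255],
    [0,0,0,-0.005,0,0,255],
    [0,0,0,0,0,0,255],
    [0,0,0,0,0,0,255],
  ],
)

```text
clock: 17.9
position: [567.3, 221.0, 234.3]
ee_rot: [0.025, 0.967, -0.009, 0.253]
wrist_force: [-0.2, 0.7, 0.5]
finger_gap: 0.2
```

```bash
python3 - <<'E'
from pl import *
show()
go(vis([115,-0.5,57]),RV,"behind lug")
E
```

```text
t 17.9 pos [567.35 221.   234.33] F [-0.24  0.68  0.54] gap 0.19898482394123193 q [-0.08  0.15 -0.58  2.    0.65  0.71  0.45]
in vise [112.    -2.35 141.95] F in vise [0.03 0.67 0.61] turn to RV [-0.19 -0.65  0.24]
behind lug turn [-0.19 -0.65  0.24] shift in current axes [-3.97  2.12 84.9 ] in target axes [-3.    1.85 84.95]
```

Emit:
arm_command(
  series=[
    [-0.2,-0.6,0.2,-0.004,0.002,0.02,255],
    [0,0,0,0,0,0.03,255],
    [0,0,0,0,0,0,255],
    [0,0,0,0,0,0,255],
  ],
)

```text
clock: 18.4
position: [592.2, 223.7, 192.2]
ee_rot: [0.024, 0.966, -0.007, 0.258]
wrist_force: [-0.7, 0.7, 0.1]
finger_gap: -0.0
```

```bash
python3 - <<'E'
from pl import *
show()
go(vis([115,-0.5,57]),RV,"behind lug")
E
```

```text
t 18.4 pos [592.24 223.67 192.25] F [-0.68  0.7   0.14] gap -0.039537359611727725 q [-0.11  0.24 -0.54  2.01  0.79  0.64  0.33]
in vise [112.35   1.72  93.15] F in vise [-0.55  0.66  0.48] turn to RV [ 0.12 -0.03  0.37]
behind lug turn [ 0.12 -0.03  0.37] shift in current axes [-2.65 -2.31 36.14] in target axes [-2.65 -2.22 36.15]
```

Emit:
arm_command(
  series=[
    [0,0,0.4,-0.004,-0.002,0.01,255],
    [0,0,0,0,0,0.015,255],
    [0,0,0,0,0,0.008,255],
    [0,0,0,0,0,0,255],
    [0,0,0,0,0,0,255],
  ],
)

```text
clock: 19.02
position: [613.4, 221.1, 165.8]
ee_rot: [0.027, 0.965, -0.006, 0.26]
wrist_force: [0.1, -0.1, 0.1]
finger_gap: 0.1
```

```bash
python3 - <<'E'
from pl import *
show()
d=snap("top","7");s=snap("side","7");
crop(d,215,315,130,230,4,"pics/t3.png");crop(s,230,330,170,270,4,"pics/s3.png")
a=cv2.imread("pics/t3.png");b=cv2.imread("pics/s3.png");cv2.imwrite("pics/c7.png",np.hstack([a,b]))
E
```

```text
t 19.025 pos [613.39 221.08 165.76] F [ 0.1  -0.13  0.12] gap 0.07176817479555558 q [-0.12  0.31 -0.51  2.    0.86  0.6   0.27]
in vise [117.53   0.31  59.58] F in vise [ 0.15 -0.13  0.06] turn to RV [ 0.18  0.11 -0.05]
```

View pics/c7.png

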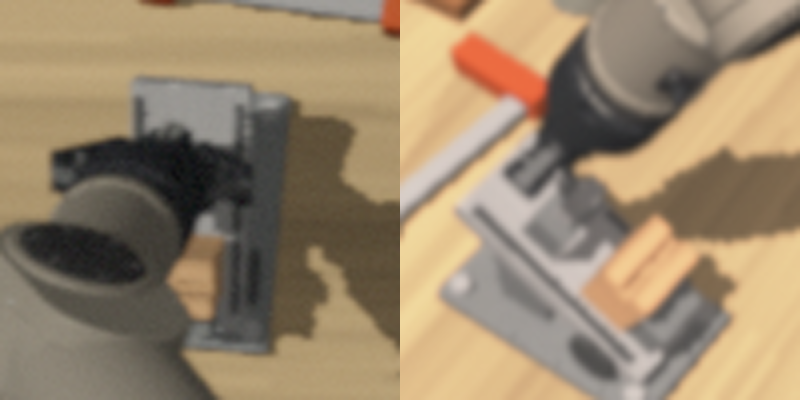

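The closed fingers are behind the lug, at side crop (535,170). Pushing down-slope.

Emit:
arm_command(
  series=[
    [0,0,0,0.008,-0.001,0.003,255],
    [0,0,0,0.006,0,0,255],
    [0,0,0,0.005,0,0,255],
    [0,0,0,0.005,0,0,255],
    [0,0,0,0.005,0,0,255],
  ],
)

```text
clock: 19.75
position: [592.1, 221.5, 151.1]
ee_rot: [0.027, 0.964, -0.005, 0.264]
wrist_force: [5.1, 0.3, -0.6]
finger_gap: 0.1
```

```bash
python3 - <<'E'
from pl import *
show()
E
```

```text
t 19.75 pos [592.14 221.5  151.13] F [ 5.05  0.27 -0.6 ] gap 0.14241865550060193 q [-0.16  0.29 -0.49  2.06  0.93  0.57  0.18]
in vise [91.81 -0.46 57.53] F in vise [ 4.06  0.55 -3.04] turn to RV [ 0.29  0.57 -0.1 ]
```

Emit:
arm_command(
  series=[
    [0,0.4,0,0.005,0,0,255],
    [0,0,0,0.005,0,0,255],
    [0,0.2,0,0.004,0,0,255],
  ],
)

```text
clock: 20.12
position: [583.5, 222.0, 146.7]
ee_rot: [0.028, 0.965, -0.004, 0.262]
wrist_force: [5.2, -1.3, -0.9]
finger_gap: -0.1
```

```bash
python3 - <<'E'
from pl import *
show()
E
```

```text
t 20.125 pos [583.49 221.96 146.72] F [ 5.25 -1.27 -0.91] gap -0.13210283070490356 q [-0.16  0.29 -0.49  2.07  0.93  0.57  0.16]
in vise [82.11 -0.49 58.04] F in vise [ 4.15 -0.98 -3.44] turn to RV [ 0.36  0.37 -0.19]
```

Emit:
arm_command(
  series=[
    [0,0.2,0,0.003,0,0,255],
    [0,0,0,0.003,0,0,255],
  ],
)

```text
clock: 20.38
position: [580.0, 222.1, 145.0]
ee_rot: [0.028, 0.965, -0.003, 0.262]
wrist_force: [5.9, 0.5, -1.0]
finger_gap: -0.2
```

```bash
python3 - <<'E'
from pl import *
show()
E
```

```text
t 20.375 pos [580.02 222.13 145.02] F [ 5.92  0.54 -1.03] gap -0.1518315091028997 q [-0.17  0.29 -0.49  2.08  0.94  0.56  0.15]
in vise [78.24 -0.51 58.31] F in vise [ 4.58  0.87 -3.84] turn to RV [ 0.39  0.36 -0.24]
```

Emit:
arm_command(
  series=[
    [0,0.2,0,0.003,0,0,255],
    [0,0,0,0.003,0,0,255],
  ],
)

```text
clock: 20.62
position: [578.1, 222.2, 144.3]
ee_rot: [0.028, 0.964, -0.003, 0.263]
wrist_force: [12.8, -0.8, -0.7]
finger_gap: 0.0
```

```bash
python3 - <<'E'
from pl import *
show()
E
```

```text
t 20.625 pos [578.06 222.22 144.32] F [12.81 -0.75 -0.68] gap 0.03052876569014712 q [-0.17  0.28 -0.49  2.09  0.95  0.56  0.14]
in vise [76.19 -0.53 58.68] F in vise [10.78 -0.04 -7.  ] turn to RV [ 0.45  0.49 -0.29]
```

Emit:
arm_command(
  series=[
    [0,0.3,0,0.008,0,0.001,255],
    [0,0.3,0,0.012,0,0.002,255],
  ],
)

```text
clock: 20.88
position: [577.9, 222.3, 144.4]
ee_rot: [0.03, 0.962, -0.002, 0.272]
wrist_force: [18.9, -4.9, 16.4]
finger_gap: 0.1
```

```bash
python3 - <<'E'
from pl import *
show()
E
```

```text
t 20.875 pos [577.95 222.34 144.38] F [18.9  -4.87 16.44] gap 0.10461831824648658 q [-0.19  0.28 -0.48  2.1   0.99  0.55  0.09]
in vise [76.12 -0.42 58.79] F in vise [24.8  -3.8   4.67] turn to RV [ 0.56  1.53 -0.55]
```

Emit:
arm_command(
  series=[
    [0,1.2,0.4,0.018,0,0.001,255],
    [0,1,0,0.022,0,0.001,255],
  ],
)

```text
clock: 21.12
position: [577.3, 222.2, 145.0]
ee_rot: [0.038, 0.959, 0.003, 0.279]
wrist_force: [57.4, -2.4, -3.3]
finger_gap: -0.0
```

```bash
python3 - <<'E'
from pl import *
show()
E
```

```text
t 21.125 pos [577.31 222.23 144.96] F [57.39 -2.41 -3.26] gap -0.02530309259834211 q [-0.2   0.27 -0.46  2.11  1.02  0.53  0.03]
in vise [75.87 -0.56 59.61] F in vise [ 48.11   0.8  -31.54] turn to RV [ 0.89  2.39 -1.6 ]
```

48 N along the bed at the lug, with the jaw stopped against the block. I back off and look.

Emit:
arm_command(
  series=[
    [0,0,0,0,0,0,255],
    [0,0,0,-0.01,0,0,255],
    [0,1,0,-0.015,0,0,255],
    [0,0,0,0,0,-0.04,255],
    [0,0,0,0,0,-0.05,255],
    [0,0,0,0,0,-0.05,255],
    [0,0,0,0.05,0,-0.03,255],
    [0,0,0,0.05,0,-0.02,255],
    [0,0,0,0.05,0,0,255],
    [0,0,0,0,0,0,255],
  ],
)

```text
clock: 22.38
position: [358.5, 235.4, 241.2]
ee_rot: [0.034, 0.964, 0.002, 0.263]
wrist_force: [-0.3, 0.2, 1.2]
finger_gap: -0.1
```

```bash
python3 - <<'E'
from pl import *
show()
d=snap("top","8");s=snap("side","8");
crop(d,215,315,130,230,4,"pics/t3.png");crop(s,230,330,170,270,4,"pics/s3.png")
a=cv2.imread("pics/t3.png");b=cv2.imread("pics/s3.png");cv2.imwrite("pics/c8.png",np.hstack([a,b]))
E
python3 chk.py 8 40
```

```text
t 22.375 pos [358.5  235.42 241.17] F [-0.27  0.18  1.18] gap -0.077203484597854 q [-0.16 -0.23 -0.74  2.3   0.4   0.73  0.32]
in vise [-65.87   0.37 252.54] F in vise [0.35 0.16 1.16] turn to RV [ 0.83  0.5  -1.1 ]
top 387 block in vise [20.43  0.98 11.95] [-0.46 -0.79 -0.25] 0.9388170093758959
gap [39.55] 259
side 399 block in vise [18.77  1.46 11.76] [ 0.41  0.89 -0.22] 0.7905465007127894
gap [39.51] 232
```

View pics/c8.png

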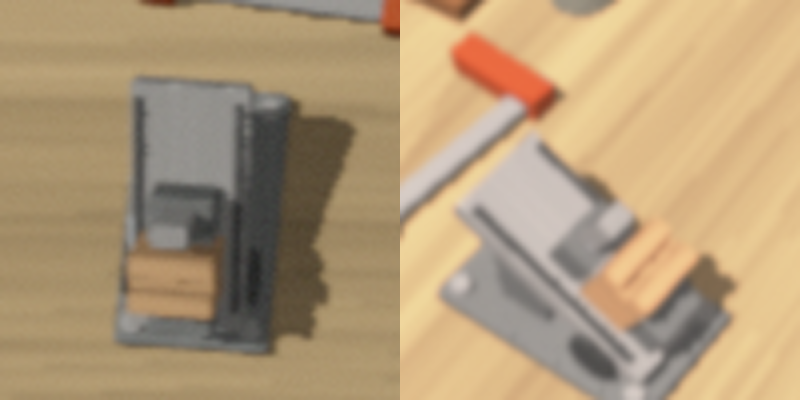

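```bash
python3 - <<'E'
from rig import ctrl
print(ctrl.hand_in())
E
```

```text
the job is handed in; nothing more can be done
None
```

The grooved block is clamped in the grey vise, groove outward and seated on both parallels. I handed the job in at about 22.5 s of the 58 s allowed, and no verdict was reported.

**What I did:** I pressed the block against the fixed jaw with the sliding jaw still open, peaking at about 29 N along the bed. The block tilted about 2° at that peak, so I levelled it and pressed again at about 17 N. I then pushed the sliding jaw down by its lug with closed fingers to about 48 N, backed off and withdrew clear.

**Last checks:**

| Check | Top camera | Side camera | Target |
|---|---|---|---|
| Block x in the bed frame | 20.4 mm | 18.8 mm | 20 mm |
| Block y (midway) | 1.0 mm | 1.5 mm | 0 mm |
| Block z (on the parallels) | 11.95 mm | 11.8 mm | 12 mm |
| Jaw gap | 39.5 mm | 39.5 mm | about 40 mm |

- **Tilt:** the fits show under 1°, but the cameras disagree on its sign.
- **Position:** the cameras differ by 1.7 mm in x, within their calibration error. The block sits slightly off midway.
- **Joint 7:** before placing, it reached -2.93 against its -2.94 limit. I used the equivalent half-turn grasp instead.
- **Not checked:** I ran no final check that the other bench items were unmoved. I kept the arm's path clear of them. The force that would crush the wood was not given, so 48 N was my judgement.

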